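# Stand the two end-loaded tins heavy end down

## Robot

A 7-joint arm with a two-finger parallel gripper is mounted at the origin on a cart in front of the work surface, level with it; the furniture and walls round the work are solid. World frame = base frame: x ahead of the robot, y to its left, z up, the work surface at z = 0. Lengths are in mm, angles in rad, forces in N, time in s.
With the tool pointing down it reaches from about 400 to 875 mm from the base axis. Payload 4.4 kg.
Tool frame: the origin (TCP) lies midway between the tips of the shut fingers; the grasp point (between the pads) lies 19 mm behind it (ctrl.grip_point_offset is the distance from the TCP to the grasp point, in mm); z points along the fingers, y is the line along which they close (so a half turn about z gives the same grasp; the last joint's range is limited). The gripper opens to 85 mm and grips with 20 to 120 N. Pads are 22 mm wide; open, the fingers measure 114 mm over their backs; the gripper's body (76 mm by 85 mm) begins 54 mm behind the grasp point. The pads swing forward as they close: fully open they stand 13 mm farther back than shut.
Start: joints at [-1.404, 0.628, 0.038, 1.517, -0.027, 0.996, -0.02], TCP at [149.931, 632.486, 231.313] pointing down, gripper open.
Joint ranges: [-3.06, 3.06], [-0.37, 2.12], [-1.25, 1.32], [0.18, 2.47], [-1.1, 4.24], [0.23, 1.98], [-2.94, 2.94]. Speed limits (rad/s): [2.57, 2.57, 3.14, 3.14, 3.14, 3.14, 3.14].

## Interface

Orientations are given as [roll, pitch, yaw] about the fixed x, y, z axes, in that order (R = Rz(yaw) Ry(pitch) Rx(roll)).
In Python, from cell import ctrl gives the robot as it stands.
- The arm moves only by the tool step_hand, called by a JSON object that holds its "api" and its "payload". Schema: {"type":"object","properties":{"segments":{"type":"object","properties":{"increments":{"type":"array","items":{"type":"array","items":{"type":"number"},"minItems":7,"maxItems":7},"minItems":1,"maxItems":12}},"additionalProperties":false,"required":["increments"]},"only":{"type":"string"},"quiet":{"type":"boolean"},"lines":{"type":"string"}},"required":["segments"],"additionalProperties":false}. segments is an object whose key "increments" holds a list of rows, 1 to 12 of them, each of 7 numbers: dx, dy, dz in mm, then a rotation vector rx, ry, rz in rad, then the finger opening in mm; each row shifts and turns the commanded pose from where the row before left it, along the tool's axes as they then stand; what a row does not reach is not made up. A row lasts 1/10 s, in which the tool goes at most 50 mm and 0.15 rad, less where a joint would pass 70% of its speed; a pose out of reach is approached as far as the arm can. The fingers move at their own pace and stop on an object; the grip force is fixed at half the most. Time passes only in rows, so rows that do not move let the fingers close. The tool returns the time, the measured TCP pose, the force, the opening and the grip force at its end. only (a regular expression) keeps the lines of the reply that match it, lines (a string "A,B") keeps lines A to B, and quiet returns only ok. Input that does not fit is refused with a message, and nothing moves.
- ctrl.read_state(): the state, without advancing time (a new reading comes with each control period).
- ctrl.get_image(name): name is "scene" or "top"; returns the picture (480x640x3 uint8, blue, green, red); there is no depth.
- ctrl.calibration(name): a dict with "fx", "fy", "cx", "cy" (pixels), "rvec" (rotation vector, rad) and "tvec" (3), from world to camera coordinates, as OpenCV has them. Camera axes: x right, y down, z forward; pixel columns grow to the right and rows downward; lengths in mm; the calibration is good to about 2 mm. A picture is of the moment at which its call begins. calibration takes no time and is no camera call.
- ctrl.finish_job(): hands the job in; it is judged then, once.
The state is a dict: "clock": time; "qpos": joint angles; "qd": joint speeds; "tau": joint torques, N m; "eef_pos": TCP position; "tool_rot": TCP orientation; "force": force on the tool from outside, world axes, zero at the start; "torque": the same for the moment, N m; "width": finger opening in mm; "gripper_force": force on a finger pad.
Only numpy, scipy, OpenCV 4.12 (cv2) and the standard library are available. Lean on these libraries where they do the work, as an engineer would, in place of code of your own. Each camera call takes 0.05 s, during which the arm holds its last target. There are 200 camera calls.

## Task

The two blue tins lying on the worktop each have all their contents packed in one end, which you cannot see but will notice when you lift a tin lightly by its middle, as the heavy end dips. Find the heavy end of each tin and stand both tins upright, heavy end down, wholly on the wooden chopping board, setting them down gently and leaving the other things where they are.

Things in the scene. Friction and masses are not known exactly. Their poses are not given: they have to be found in the camera images.
- tin_a: Closed blue tin, 150 x 50 x 50 mm, flat sides, aluminium lid on each flat end, lying on a long side on the worktop (z = 0), left or right of the board. Origin at its middle, x along its length (ends at -75 and +75 mm). 0.36 to 0.53 kg, of which 0.25 to 0.36 kg is its load (tin_a_load), packed inside one end 52 mm from the middle: at +x or at -x, the pose does not tell which.
- tin_b: Second tin, like tin_a in all but its loaded end (tin_b_load), drawn separately. Lifted by its middle a tin pulls 0.12 to 0.18 N m toward its heavy end; in a light grip (about 5 N) it turns in the fingers and that end dips, above some 12 N it stays level. Pinched with 5 to 8 N about 53 mm from the middle on the light side and lifted, it swings till the heavy end hangs lowest.
- board: The wooden chopping board, flat on the worktop and fixed there, 150 mm (its x) by 220 mm (its y) and 22 mm thick with rounded corners; origin at the centre of its underside, z up, so its top is at z = 22 mm. There is room for both tins side by side along its y.
- pepper_mill: Brown wooden pepper mill, 58 mm across, 170 mm tall, standing beyond the board; origin at the centre of its foot. Bystander.
- salt_shaker: Small glass salt shaker with a grey top, 44 mm across, 90 mm tall; origin at the centre of its foot. Bystander. Stands beyond the board.
- jar_red: Jar with a red lid, 65 mm across, 87 mm tall; origin at the centre of its foot. Bystander. Stands beyond the left tin.

How it is judged:
By the outcome, as a careful person would: the job done as asked, in the order asked, and still so for the second after the job is handed in, with the robot touching nothing.
It also fails if it takes over 67 s, if anything falls off the work surface, if the arm or the gripper's body presses on something with over 40 N, if the wrist force passes 120 N, or if a joint passes its speed limit or range.

## Working session

There is one attempt and no reset: what is moved stays moved. The work goes in short steps, Python scripts to look and compute and a tool call to move; the robot and the scene stay as the last step left them, time stands still between calls to the robot, and variables do not carry over. Pictures are saved under pics/ and viewed, at most 11 in all, crops included, and the job is handed in when it is done.

```bash
ls; mkdir -p pics
```

Run:
```python
from cell import ctrl
import cv2
s=ctrl.read_state();print(s)
for n in("scene","top"):
    cv2.imwrite(f"pics/{n}0.png",ctrl.get_image(n));print(n,ctrl.calibration(n))
```

```text
cell.py
pics
{'clock': 0.0, 'qpos': array([-1.40379549,  0.62933516,  0.03844332,  1.51839051, -0.02701016,
        0.99628228, -0.02000814]), 'qd': array([ 0.00121843, -0.00025381,  0.00095516,  0.0017853 ,  0.0009519 ,
        0.00020261, -0.000414  ]), 'tau': array([ 5.90826003e-04, -5.63396752e+01,  1.22643180e+00, -1.93439984e+01,
        1.10182737e-02,  1.04752879e-02,  6.64794214e-06]), 'eef_pos': array([149.78193179, 631.85853969, 230.38901555]), 'tool_rot': array([-3.13969540e+00,  1.71944111e-05,  2.90877655e+00]), 'force': array([0.17787918, 0.26699465, 0.10769716]), 'torque': array([-0.01404985,  0.0445549 ,  0.00059635]), 'gripper_force': 0.0, 'width': 85.25110113416477}
scene {'fx': 541.3824735175937, 'fy': 541.3824735175937, 'cx': 315.40170634688303, 'cy': 243.7960037489303, 'rvec': array([ 2.47171485, -0.92584963,  0.26692076]), 'tvec': array([-506.17709212,  327.65369692, 1010.28472133])}
top {'fx': 497.44096834061673, 'fy': 497.44096834061673, 'cx': 318.4986244237331, 'cy': 240.81115687992542, 'rvec': array([ 2.13440557, -2.1675963 ,  0.1554843 ]), 'tvec': array([ -35.00455896,  611.46584098, 1011.29555268])}
```
View pics/scene0.png

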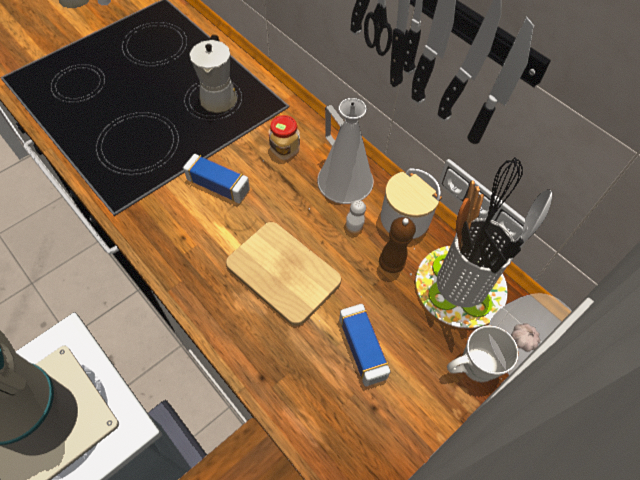

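View pics/top0.png

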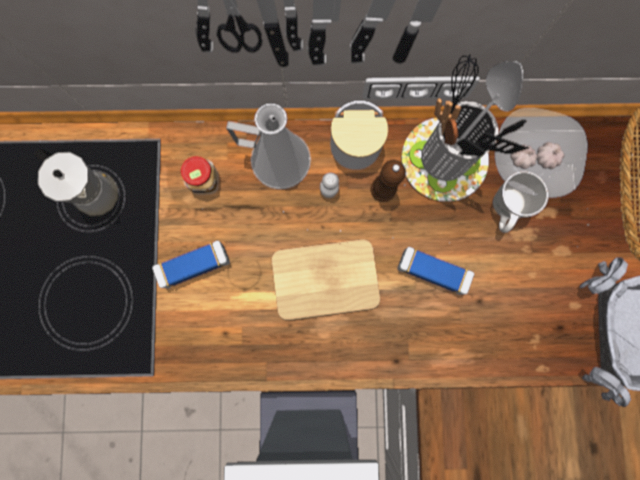

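The top view shows the left tin around (191,264), the right tin at (436,271), and the board at (326,279). The scene view shows them at (216,177), (364,344) and (284,270). The mill and shaker stand beyond the board, and the jar beyond the left tin.

Create h.py:
```python
import numpy as np, cv2
from cell import ctrl
def cam(n):
    c=ctrl.calibration(n);K=np.array([[c['fx'],0,c['cx']],[0,c['fy'],c['cy']],[0,0,1.]])
    R=cv2.Rodrigues(c['rvec'])[0];return K,R,np.array(c['tvec'])
def ray(n,p):
    K,R,t=cam(n);d=R.T@np.linalg.inv(K)@np.array([p[0],p[1],1.]);return -R.T@t,d/np.linalg.norm(d)
def onz(n,p,z):
    o,d=ray(n,p);return o+d*(z-o[2])/d[2]
def tri(p,q):
    a,u=ray('scene',p);b,v=ray('top',q)
    s=np.linalg.lstsq(np.c_[u,-v],b-a,rcond=None)[0];A=a+u*s[0];B=b+v*s[1];return (A+B)/2,np.linalg.norm(A-B)
def proj(n,X):
    K,R,t=cam(n);x=K@(R@np.asarray(X,float)+t);return x[:2]/x[2]
def blobs(m,amin):
    cs=cv2.findContours(m,cv2.RETR_EXTERNAL,cv2.CHAIN_APPROX_NONE)[0]
    return [c for c in cs if cv2.contourArea(c)>amin]
def bluetop(im):
    hsv=cv2.cvtColor(im,cv2.COLOR_BGR2HSV)
    m=cv2.inRange(hsv,(100,120,40),(130,255,255));return hsv,m
```

Run:
```python
from h import *
np.set_printoptions(precision=1,suppress=True)
C={}
for n in('scene','top'):
    im=cv2.imread(f'pics/{n}0.png');hsv,m=bluetop(im)
    for c in blobs(m,300):
        r=np.zeros_like(m);cv2.drawContours(r,[c],-1,255,-1);r&=m
        v=hsv[...,2][r>0];t,_=cv2.threshold(v,0,255,cv2.THRESH_OTSU)
        b=((r>0)&(hsv[...,2]>t)).astype(np.uint8)*255
        b=cv2.morphologyEx(b,cv2.MORPH_OPEN,np.ones((3,3)))
        k=max(blobs(b,50),key=cv2.contourArea);q=cv2.boxPoints(cv2.minAreaRect(k))
        P=np.array([onz(n,p,50) for p in q]);e=np.linalg.norm(np.diff(P[:3],axis=0),axis=1)
        mo=cv2.moments(k);ce=(mo['m10']/mo['m00'],mo['m01']/mo['m00'])
        print(n,np.percentile(v,[5,25,50,75,95]),t,cv2.contourArea(c),cv2.contourArea(k),'c',ce,onz(n,ce,50),'edges',e)
        L=P[1]-P[0] if e[0]>e[1] else P[2]-P[1]
        print('   yaw',np.degrees(np.arctan2(L[1],L[0])))
        C.setdefault(n,[]).append(ce)
for p in C['scene']:
    for q in C['top']: print(tri(p,q))
# board
B={}
for n,seed in(('scene',(284,270)),('top',(326,279))):
    im=cv2.imread(f'pics/{n}0.png');lab=cv2.cvtColor(cv2.GaussianBlur(im,(5,5),0),cv2.COLOR_BGR2LAB)
    hsv=cv2.cvtColor(im,cv2.COLOR_BGR2HSV);print(hsv[seed[1],seed[0]])
    m=np.zeros((482,642),np.uint8)
    cv2.floodFill(im2:=cv2.GaussianBlur(im,(5,5),0),m,seed,0,(35,)*3,(35,)*3,cv2.FLOODFILL_FIXED_RANGE|cv2.FLOODFILL_MASK_ONLY|(255<<8))
    k=max(blobs(m[1:-1,1:-1].copy(),500),key=cv2.contourArea);mo=cv2.moments(k);ce=(mo['m10']/mo['m00'],mo['m01']/mo['m00'])
    X=np.array([onz(n,p[0],22)[:2] for p in k],np.float32);print('board',n,ce,cv2.minAreaRect(X));B[n]=ce
print(tri(B['scene'],B['top']))
for nm,p,q in(('mill',(403,222),(397,170)),('salt',(357,205),(330,178)),('jar',(285,124),(198,165))): print(nm,tri(p,q))
```

```text
scene [152.6 189.  191.  193.  196. ] 153.0 1240.0 1171.0 c (364.4029319669798, 340.299316823228) [ 542.8 -291.2   50. ] edges [ 47.2 109.9]
   yaw -113.68771126582389
scene [ 66.  169.8 185.  188.  192. ] 128.0 845.5 685.0 c (214.44014598540147, 172.35036496350364) [563.3 226.8  50. ] edges [ 47.8 114.8]
   yaw -69.90940093752839
top [112. 187. 191. 194. 198.] 148.0 1113.5 1008.0 c (436.9429563492063, 270.1359126984127) [ 544.2 -290.8   50. ] edges [ 44.9 106.5]
   yaw -112.66362179280993
top [ 98. 188. 192. 196. 199.] 146.0 1129.5 1008.5 c (188.99124111717072, 263.82713601057674) [565.4 226.9  50. ] edges [106.8  44.6]
   yaw -68.63678480892429
(array([ 543.9, -291. ,   48.2]), np.float64(1.0523850779554949))
(array([ 458.8, -146.1,  537.6]), np.float64(492.38260731377596))
(array([ 448.3, -150.2,  556.3]), np.float64(117.62922693238352))
(array([564.8, 227.9,  48. ]), np.float64(1.8823404645072905))
[ 18 121 228]
board scene (276.3201468869971, 265.96468512292245) ((521.0269775390625, 38.230621337890625), (149.10250854492188, 410.0651550292969), 6.579727649688721)
[ 18  96 223]
board top (312.8680452098603, 281.8353693661482) ((523.0267944335938, 32.3553466796875), (150.79989624023438, 500.2049560546875), 6.61375093460083)
(array([528.8, -32.2,   2.4]), np.float64(5.111313887649239))
mill (array([ 724.8, -194. ,  172.7]), np.float64(2.2303429757505757))
salt (array([733.8, -68.9,  83.7]), np.float64(5.295774675565926))
jar (array([762. , 204.1,  90.1]), np.float64(8.875975421506801))
```

Add to h.py:
```python
from scipy.spatial.transform import Rotation as Ro
def go(x,y,z,yaw):
    "tool-frame shift to a down-pointing pose, then rz"
    s=ctrl.read_state();R=Ro.from_euler('xyz',s['tool_rot']).as_matrix()
    d=R.T@(np.array([x,y,z])-s['eef_pos']);cy=np.arctan2(R[1,0],R[0,0])
    e=(yaw-cy+np.pi)%(2*np.pi)-np.pi
    print('tool shift',d.round(1),'rz',round(-e,3),'or',round(-e+np.pi*np.sign(e),3),'t',s['clock'],'rot',s['tool_rot'].round(3),'q7',s['qpos'][6].round(2))
```

Run:
```python
from h import *
print(ctrl.grip_point_offset)
B={}
for n,seed in(('scene',(284,270)),('top',(326,279))):
    im=cv2.imread(f'pics/{n}0.png');lab=cv2.cvtColor(im,cv2.COLOR_BGR2HSV)
    m=cv2.inRange(lab,(10,60,185),(25,140,255));m=cv2.morphologyEx(m,cv2.MORPH_CLOSE,np.ones((5,5)));m=cv2.morphologyEx(m,cv2.MORPH_OPEN,np.ones((17,17)))
    k=[c for c in blobs(m,500) if cv2.pointPolygonTest(c,seed,False)>0][0];mo=cv2.moments(k);ce=(mo['m10']/mo['m00'],mo['m01']/mo['m00'])
    X=np.array([onz(n,p[0],22)[:2] for p in k],np.float32);print('board',n,ce,cv2.minAreaRect(X));B[n]=ce
print(tri(B['scene'],B['top']))
go(564.5,227,230,np.radians(111))
```

```text
18.700000000000003
board scene (283.1966098919096, 271.14461185718966) ((530.6509399414062, -52.8697509765625), (149.03045654296875, 244.0483856201172), 6.462137699127197)
board top (296.06929196853196, 282.19271967643004) ((509.77783203125, 45.625152587890625), (200.31454467773438, 440.82061767578125), 4.76008939743042)
(array([ 5.48215428e+02, -5.06753425e-01, -9.77925039e+01]), np.float64(37.979457857714095))
tool shift [-496.9 -298.3    1. ] rz 0.971 or -2.17 t 0.1 rot [-3.14   0.     2.909] q7 -0.02
```

Run:
```python
from h import *
B={}
for n,seed,roi in(('scene',(284,270),(222,218,346,326)),('top',(326,279),(269,235,384,323))):
    im=cv2.imread(f'pics/{n}0.png')
    m=np.full(im.shape[:2],cv2.GC_BGD,np.uint8);x0,y0,x1,y1=roi
    m[y0:y1,x0:x1]=cv2.GC_PR_FGD;cv2.circle(m,seed,25,cv2.GC_FGD,-1)
    cv2.grabCut(im,m,None,np.zeros((1,65)),np.zeros((1,65)),6,cv2.GC_INIT_WITH_MASK)
    g=((m&1)*255).astype(np.uint8);g=cv2.morphologyEx(g,cv2.MORPH_OPEN,np.ones((9,9)))
    k=max(blobs(g,500),key=cv2.contourArea);mo=cv2.moments(k);ce=(mo['m10']/mo['m00'],mo['m01']/mo['m00'])
    X=np.array([onz(n,p[0],22)[:2] for p in k],np.float32);print('board',n,ce,cv2.minAreaRect(X),cv2.boundingRect(k));B[n]=ce
print(tri(B['scene'],B['top']))
```

```text
board scene (283.6910746517956, 271.390770225491) ((530.772216796875, -57.12030792236328), (148.75146484375, 218.3372802734375), 6.300871849060059) (228, 223, 112, 99)
board top (324.9905602997348, 278.8676495632922) ((532.415771484375, -57.17845153808594), (148.82867431640625, 219.16319274902344), 6.613730430603027) (272, 240, 107, 79)
(array([532.2495868 , -57.41430674,  10.38753453]), np.float64(0.2668475418932325))
```

{"api": "step_hand", "payload": {"segments": {"increments": [[-41,-25,0,0,0,0,85],[-41,-25,0,0,0,0,85],[-41,-25,0,0,0,0,85],[-41,-25,0,0,0,0,85],[-41,-25,0,0,0,0,85],[-41,-25,0,0,0,0,85],[-41,-25,0,0,0,0,85],[-41,-25,0,0,0,0,85],[-41,-25,0,0,0,0,85],[-41,-25,0,0,0,0,85],[-41,-25,0,0,0,0,85],[-41,-23,0,0,0,0,85]]}}}

```text
clock: 1.3
eef_pos: [560.8, 227.1, 231.0]
tool_rot: [-3.141, -0.001, 2.908]
force: [0.1, -0.1, 0.3]
width: 85.4
gripper_force: 0.0
```

{"api": "step_hand", "payload": {"segments": {"increments": [[0,0,0,0,0,0.14,85],[0,0,0,0,0,0.14,85],[0,0,0,0,0,0.14,85],[0,0,0,0,0,0.14,85],[0,0,0,0,0,0.14,85],[0,0,0,0,0,0.14,85],[0,0,0,0,0,0.13,85],[0,0,0,0,0,0,85]]}}}

```text
clock: 2.1
eef_pos: [559.5, 229.1, 230.8]
tool_rot: [-3.141, 0.001, 1.939]
force: [-0.2, -0.1, 0.2]
width: 85.4
gripper_force: 0.0
```

```bash
python3 -c "
from h import *
go(564.5,227,100,np.radians(111))"
```

```text
tool shift [ -3.6   4.  130.8] rz 0.001 or -3.14 t 2.1 rot [-3.141e+00  1.000e-03  1.939e+00] q7 0.13
```

Both views put the board at (531.5,-57) with yaw 6.4° and size 149x219, using z=22, which checks out. I'm descending on tin 1's middle and testing a light grip.

{"api": "step_hand", "payload": {"segments": {"increments": [[-4,4,40,0,0,0,85],[0,0,40,0,0,0,85],[0,0,40,0,0,0,85],[0,0,40,0,0,0,85],[0,0,30,0,0,0,85],[0,0,20,0,0,0,85],[0,0,13,0,0,0,85],[0,0,0,0,0,0,60],[0,0,0,0,0,0,55],[0,0,0,0,0,0,52]]}}}

```text
clock: 3.1
eef_pos: [566.1, 227.1, 9.7]
tool_rot: [3.139, -0.0, 1.939]
force: [0.1, -0.7, 0.9]
width: 52.0
gripper_force: 0.0
```

{"api": "step_hand", "payload": {"segments": {"increments": [[0,0,0,0,0,0,50],[0,0,0,0,0,0,50],[0,0,0,0,0,0,49],[0,0,0,0,0,0,49],[0,0,0,0,0,0,49]]}}}

```text
clock: 3.6
eef_pos: [566.2, 227.1, 9.7]
tool_rot: [3.139, -0.0, 1.939]
force: [0.3, 0.6, 6.6]
width: 49.5
gripper_force: 35.3
```

```bash
python3 -c "
from h import *
go(564.5,227,7,np.radians(111));s=ctrl.read_state();print(s['torque'],s['force'])
cv2.imwrite('pics/s1.png',ctrl.get_image('scene')[90:270,120:360].repeat(3,0).repeat(3,1)[:540])"
```

```text
tool shift [ 0.5 -1.6  2.7] rz 0.002 or -3.14 t 3.6 rot [ 3.139 -0.     1.939] q7 0.23
[-0.06282587  0.06045126  0.05612442] [0.34547731 0.58590204 6.56976006]
```

View pics/s1.png

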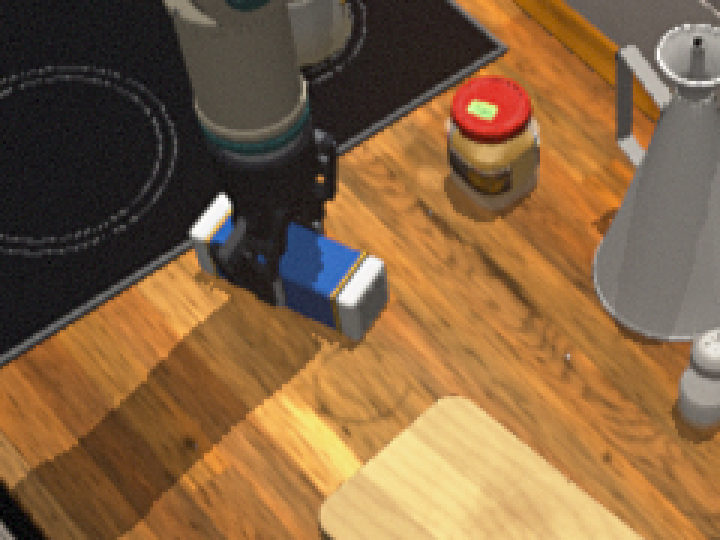

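The fingers straddle tin 1 near its middle (crop x≈265, between ends at 205 and 365). The grip force follows the commanded opening, so a light grip is possible.

{"api": "step_hand", "payload": {"segments": {"increments": [[0,0,0,0,0,0,49.4],[0,0,0,0,0,0,49.4],[0,0,0,0,0,0,49.4]]}}}

```text
clock: 3.95
eef_pos: [566.1, 227.2, 9.7]
tool_rot: [3.139, -0.0, 1.939]
force: [0.2, 0.2, 6.0]
width: 49.9
gripper_force: 35.3
```

{"api": "step_hand", "payload": {"segments": {"increments": [[0,0,0,0,0,0,49.6],[0,0,0,0,0,0,49.6],[0,0,0,0,0,0,49.6]]}}}

```text
clock: 4.25
eef_pos: [566.1, 227.2, 9.6]
tool_rot: [3.139, -0.0, 1.939]
force: [0.7, 0.0, 5.5]
width: 49.9
gripper_force: 31.4
```

```bash
python3 -c "
from h import *
s=ctrl.read_state();print(s['torque'],s['force'])"
```

```text
[-0.00765999  0.0899794  -0.04503699] [0.66330748 0.03162022 5.46510459]
```

{"api": "step_hand", "payload": {"segments": {"increments": [[0,0,0,0,0,0,50.4],[0,0,0,0,0,0,50.4],[0,0,0,0,0,0,50.4]]}}}

```text
clock: 4.55
eef_pos: [566.0, 227.1, 8.7]
tool_rot: [3.14, 0.0, 1.939]
force: [1.8, 1.2, 2.2]
width: 50.3
gripper_force: 1.1
```

{"api": "step_hand", "payload": {"segments": {"increments": [[0,0,0,0,0,0,50.8],[0,0,0,0,0,0,50.8],[0,0,0,0,0,0,50.8]]}}}

```text
clock: 4.85
eef_pos: [565.7, 227.0, 8.5]
tool_rot: [3.14, 0.0, 1.939]
force: [2.6, 1.0, 1.0]
width: 50.8
gripper_force: 1.5
```

{"api": "step_hand", "payload": {"segments": {"increments": [[0,0,0,0,0,0,50.2],[0,0,0,0,0,0,50.2],[0,0,0,0,0,0,50.2]]}}}

```text
clock: 5.15
eef_pos: [565.7, 227.0, 8.6]
tool_rot: [3.14, -0.0, 1.939]
force: [3.6, 1.6, 2.0]
width: 50.3
gripper_force: 2.0
```

{"api": "step_hand", "payload": {"segments": {"increments": [[0,0,0,0,0,0,50.1],[0,0,0,0,0,0,50.1],[0,0,0,0,0,0,50.1]]}}}

```text
clock: 5.45
eef_pos: [565.2, 226.8, 8.4]
tool_rot: [3.141, -0.0, 1.939]
force: [3.5, 1.6, 2.3]
width: 50.1
gripper_force: 2.0
```

{"api": "step_hand", "payload": {"segments": {"increments": [[0,0,0,0,0,0,49.9],[0,0,0,0,0,0,49.9],[0,0,0,0,0,0,49.9]]}}}

```text
clock: 5.75
eef_pos: [565.2, 226.7, 8.4]
tool_rot: [3.141, 0.0, 1.939]
force: [3.6, 2.3, 3.1]
width: 49.8
gripper_force: 3.6
```

{"api": "step_hand", "payload": {"segments": {"increments": [[0,0,-10,0,0,0,49.9],[0,0,-10,0,0,0,49.9],[0,0,-10,0,0,0,49.9],[0,0,0,0,0,0,49.9],[0,0,0,0,0,0,49.9]]}}}

```text
clock: 6.25
eef_pos: [564.4, 227.5, 38.9]
tool_rot: [-3.141, -0.001, 1.939]
force: [-0.8, 1.5, 2.3]
width: 49.9
gripper_force: 4.6
```

```bash
python3 -c "
from h import *
s=ctrl.read_state();print(s['torque'],s['force'])
cv2.imwrite('pics/s2.png',ctrl.get_image('scene')[90:270,120:360].repeat(3,0).repeat(3,1)[:540])"
```

```text
[ 0.18622229  0.42667106 -0.03500713] [-0.81004317  1.54792535  2.2618182 ]
```

View pics/s2.png

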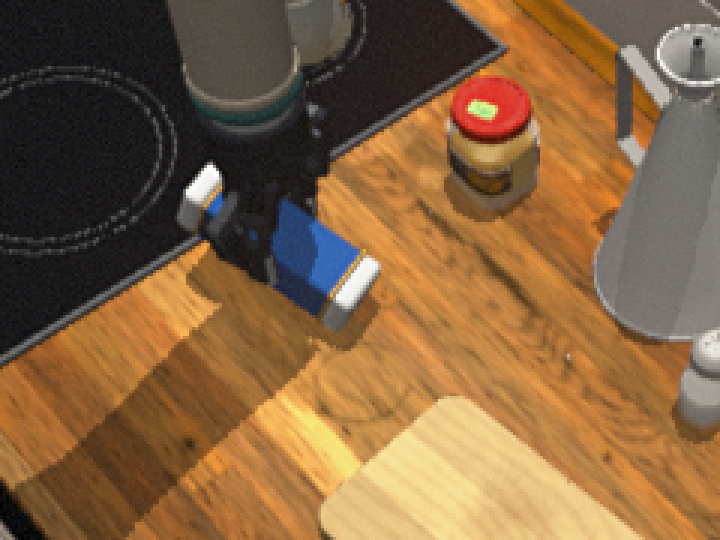

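Lifted lightly, tin 1's right end (crop (350,290), toward the board, −y) dips, so that end is heavy. I'll set it down, re-grasp 53 mm toward +y (tool +x) and let it swing.

{"api": "step_hand", "payload": {"segments": {"increments": [[0,0,10,0,0,0,49.9],[0,0,10,0,0,0,49.9],[0,0,9,0,0,0,49.9],[0,0,0,0,0,0,53],[0,0,0,0,0,0,65],[0,0,0,0,0,0,65],[0,0,0,0,0,0,65],[0,0,0,0,0,0,65]]}}}

```text
clock: 7.1
eef_pos: [565.3, 226.6, 9.5]
tool_rot: [3.141, 0.0, 1.939]
force: [0.8, 0.8, -0.1]
width: 65.0
gripper_force: 0.0
```

```bash
python3 -c "
from h import *
im=ctrl.get_image('top');hsv,m=bluetop(im)
for c in blobs(m,60):
  if cv2.boundingRect(c)[0]<300: print(cv2.minAreaRect(c),[onz('top',p,50)[:2].round() for p in cv2.boxPoints(cv2.minAreaRect(c))])
go(564.5,227,7,np.radians(111))"
```

```text
((172.5, 281.0), (8.0, 17.0), 90.0) [array([539., 278.]), array([538., 243.]), array([522., 243.]), array([522., 278.])]
((202.15000915527344, 259.9500427246094), (23.40085220336914, 18.024980545043945), 71.56504821777344) [array([591., 226.]), array([602., 190.]), array([555., 174.]), array([544., 209.])]
tool shift [ 0.6 -0.5  2.5] rz 0.001 or -3.14 t 7.15 rot [3.141 0.    1.939] q7 0.23
```

{"api": "step_hand", "payload": {"segments": {"increments": [[25,0,0,0,0,0,65],[27,0,0,0,0,0,65],[0,0,0,0,0,0,60],[0,0,0,0,0,0,54],[0,0,0,0,0,0,51],[0,0,0,0,0,0,50],[0,0,0,0,0,0,49.8],[0,0,0,0,0,0,49.8],[0,0,0,0,0,0,49.8]]}}}

```text
clock: 8.05
eef_pos: [547.2, 273.9, 9.5]
tool_rot: [3.141, 0.001, 1.938]
force: [2.0, -2.4, 1.4]
width: 49.9
gripper_force: 7.7
```

{"api": "step_hand", "payload": {"segments": {"increments": [[0,0,-15,0,0,0,49.8],[0,0,-15,0,0,0,49.8],[0,0,-15,0,0,0,49.8],[0,0,-15,0,0,0,49.8],[0,0,-15,0,0,0,49.8],[0,0,-15,0,0,0,49.8],[0,0,-15,0,0,0,49.8],[0,0,-15,0,0,0,49.8],[0,0,-20,0,0,0,49.8],[0,0,-20,0,0,0,49.8],[0,0,-20,0,0,0,49.8],[0,0,-20,0,0,0,49.8]]}}}

```text
clock: 9.25
eef_pos: [546.1, 275.0, 210.7]
tool_rot: [-3.141, 0.0, 1.939]
force: [-0.8, -0.9, -4.9]
width: 49.7
gripper_force: 6.9
```

```bash
python3 -c "
from h import *
go(531.5,-57,210,np.radians(96.4))
cv2.imwrite('pics/s3.png',ctrl.get_image('scene')[60:260,100:360].repeat(3,0).repeat(3,1)[:600])"
```

```text
tool shift [-304.6 -133.1    0.8] rz 0.256 or -2.885 t 9.25 rot [-3.141  0.     1.939] q7 0.08
```

View pics/s3.png

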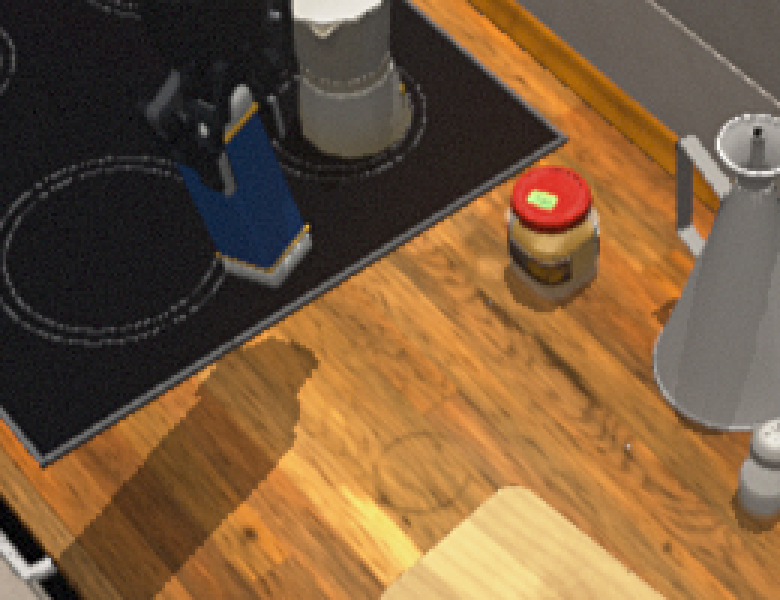

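Tin 1 hangs heavy end down (crop lid at (265,260)), with a slight tilt. I'll firm the grip for the carry over the board's left half.

{"api": "step_hand", "payload": {"segments": {"increments": [[0,0,0,0,0,0,49.4],[0,0,0,0,0,0,49.4],[-20,-10,0,0,0,0.0,49.4],[-30,-14,0,0,0,0,49.4],[-35,-17,0,0,0,0,49.4],[-35,-17,0,0,0,0,49.4],[-35,-17,0,0,0,0,49.4],[-35,-17,0,0,0,0,49.4],[-31,-14,0,0,0,0,49.4],[-20,-9,0,0,0,0,49.4],[-10,-4,0,0,0,0,49.4]]}}}

```text
clock: 10.4
eef_pos: [524.5, -4.7, 208.4]
tool_rot: [-3.139, 0.0, 1.935]
force: [0.1, 1.0, -4.0]
width: 49.7
gripper_force: 20.0
```

{"api": "step_hand", "payload": {"segments": {"increments": [[0,0,0,0,0,0.09,49.4],[0,0,0,0,0,0.09,49.4],[0,0,0,0,0,0.076,49.4],[0,0,0,0,0,0,49.4],[0,0,0,0,0,0,49.4]]}}}

```text
clock: 10.9
eef_pos: [525.3, -0.8, 208.7]
tool_rot: [-3.14, -0.0, 1.686]
force: [-0.0, -0.2, -3.7]
width: 49.6
gripper_force: 20.0
```

```bash
python3 -c "
from h import *
go(525.4,-2.3,160,np.radians(96.4))
cv2.imwrite('pics/s4.png',ctrl.get_image('scene')[130:330,180:440].repeat(3,0).repeat(3,1)[:600])"
```

```text
tool shift [-1.5 -0.  48.7] rz 0.003 or -3.138 t 10.9 rot [-3.14  -0.     1.686] q7 0.34
```

View pics/s4.png

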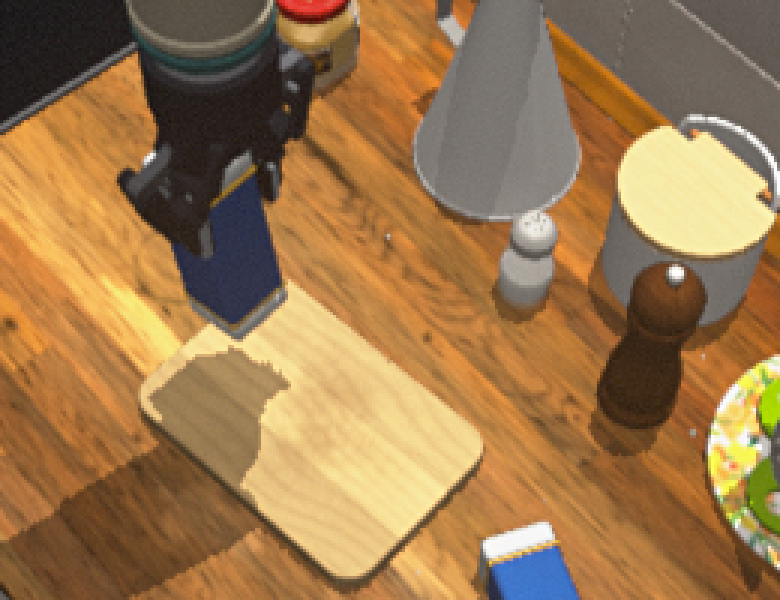

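{"api": "step_hand", "payload": {"segments": {"increments": [[-2,0,20,0,0,0,49.4],[0,0,20,0,0,0,49.4],[0,0,14,0,0,0,49.4],[0,0,6,0,0,0,49.4],[0,0,0,0,0,0,49.6],[0,0,0,0,0,0,49.75],[0,0,0,0,0,0,49.75],[0,0,0,0,0,0,49.75]]}}}

```text
clock: 11.75
eef_pos: [526.3, -3.7, 150.0]
tool_rot: [3.14, -0.0, 1.683]
force: [1.0, -1.0, -3.5]
width: 49.8
gripper_force: 15.7
```

```bash
python3 -c "
from h import *
for z in(22+128+15,37,22):
  for o in (-25,25): print(z,o,(proj('scene',[525.4-.111*o,-2.3+.994*o,z])-[180,130])*3)
cv2.imwrite('pics/s5.png',ctrl.get_image('scene')[130:330,180:440].repeat(3,0).repeat(3,1)[:600])"
```

```text
165 -25 [266.54883694 284.84507765]
165 25 [211.80831752 240.51004567]
37 -25 [277.70681171 381.47591442]
37 25 [228.00520649 339.97604662]
22 -25 [278.87525213 391.59489914]
22 25 [229.70415289 350.4093715 ]
```

View pics/s5.png

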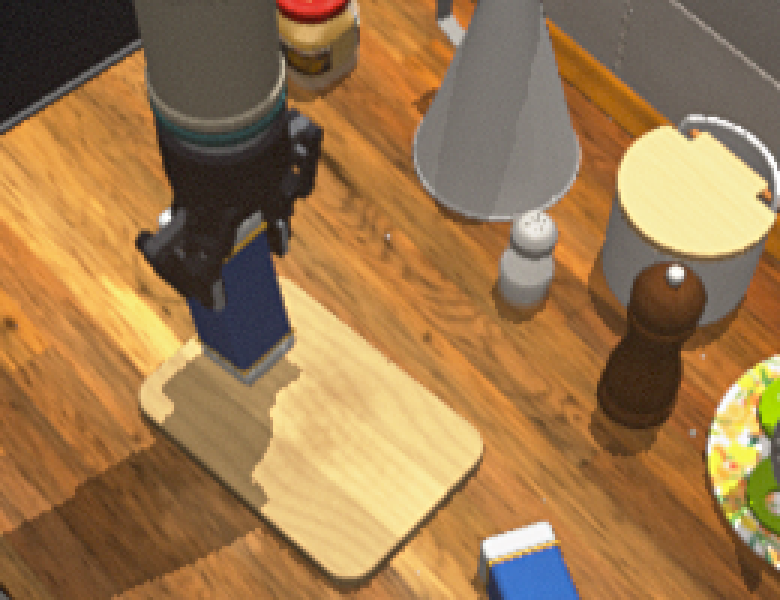

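The tin is now nearly vertical over the board: its bottom centre is about (250,360) against a predicted (253,361). Lowering gently.

{"api": "step_hand", "payload": {"segments": {"increments": [[0,0,6,0,0,0,49.85],[0,0,5,0,0,0,49.85],[0,0,4,0,0,0,49.85],[0,0,3,0,0,0,49.85],[0,0,0,0,0,0,49.85]]}}}

```text
clock: 12.3
eef_pos: [525.4, -3.8, 130.6]
tool_rot: [-3.14, -0.0, 1.683]
force: [-0.4, 0.7, -4.3]
width: 49.9
gripper_force: 9.3
```

{"api": "step_hand", "payload": {"segments": {"increments": [[0,0,2,0,0,0,49.85],[0,0,2,0,0,0,49.85],[0,0,0,0,0,0,49.85]]}}}

```text
clock: 12.6
eef_pos: [525.7, -3.7, 127.1]
tool_rot: [-3.141, -0.0, 1.683]
force: [0.8, -0.3, -3.7]
width: 50.1
gripper_force: 9.3
```

{"api": "step_hand", "payload": {"segments": {"increments": [[0,0,2,0,0,0,49.85],[0,0,1,0,0,0,49.85],[0,0,0,0,0,0,49.85]]}}}

```text
clock: 12.9
eef_pos: [526.5, -4.8, 125.6]
tool_rot: [3.14, 0.001, 1.682]
force: [-1.1, -1.7, 6.6]
width: 49.8
gripper_force: 10.3
```

{"api": "step_hand", "payload": {"segments": {"increments": [[0,0,1.5,0,0,0,49.85],[0,0,1.5,0,0,0,49.85],[0,0,0,0,0,0,49.85]]}}}

```text
clock: 13.2
eef_pos: [527.0, -6.5, 123.8]
tool_rot: [3.138, 0.002, 1.681]
force: [-3.9, -5.0, 17.5]
width: 49.7
gripper_force: 13.3
```

{"api": "step_hand", "payload": {"segments": {"increments": [[0,0,-1.5,0,0,0,49.95],[0,0,-0.5,0,0,0,50.1],[0,0,0,0,0,0,50.4],[0,0,0,0,0,0,51],[0,0,0,0,0,0,53],[0,0,0,0,0,0,60],[0,0,0,0,0,0,70],[0,0,0,0,0,0,70]]}}}

```text
clock: 14.0
eef_pos: [525.8, -3.7, 123.2]
tool_rot: [-3.141, -0.0, 1.683]
force: [-0.8, 0.4, -0.4]
width: 69.6
gripper_force: 0.0
```

```bash
python3 -c "
from h import *
cv2.imwrite('pics/s6.png',ctrl.get_image('scene')[130:330,180:440].repeat(3,0).repeat(3,1)[:600])"
```

```text
(no output)
```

View pics/s6.png

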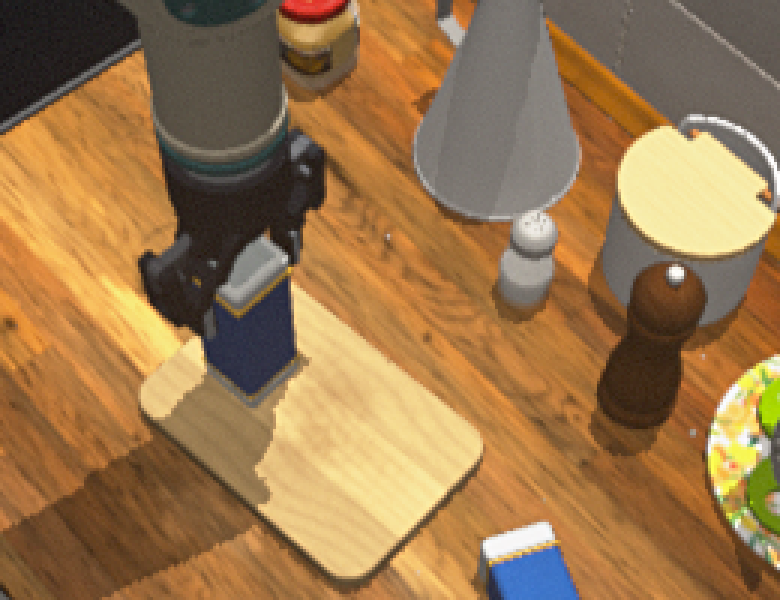

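Tin 1 stands upright on the board, released. Moving up and over to tin 2.

{"api": "step_hand", "payload": {"segments": {"increments": [[0,0,-20,0,0,0,75],[0,0,-35,0,0,0,75],[0,0,-40,0,0,0,75],[0,0,-25,0,0,0,75]]}}}

```text
clock: 14.45
eef_pos: [526.7, -4.0, 245.8]
tool_rot: [3.139, 0.0, 1.682]
force: [0.7, -0.6, 0.2]
width: 74.8
gripper_force: 0.0
```

```bash
python3 -c "
from h import *
go(543.5,-291,243,np.radians(67))"
```

```text
tool shift [-287.   -15.3    2.9] rz 0.513 or -2.628 t 14.45 rot [3.139 0.    1.682] q7 0.32
```

{"api": "step_hand", "payload": {"segments": {"increments": [[-40,-2,0,0,0,0,75],[-40,-2,0,0,0,0,75],[-40,-2,0,0,0,0,75],[-40,-2,0,0,0,0,75],[-40,-2,0,0,0,0,75],[-40,-2,0,0,0,0,75],[-35,-2,0,0,0,0,75],[-12,-1,0,0,0,0,75]]}}}

```text
clock: 15.25
eef_pos: [541.8, -295.7, 243.4]
tool_rot: [-3.141, 0.003, 1.677]
force: [-0.1, 0.1, -0.5]
width: 75.1
gripper_force: 0.0
```

{"api": "step_hand", "payload": {"segments": {"increments": [[0,0,0,0,0,0.13,75],[0,0,0,0,0,0.13,75],[0,0,0,0,0,0.13,75],[0,0,0,0,0,0.123,75],[0,0,0,0,0,0,75]]}}}

```text
clock: 15.75
eef_pos: [543.1, -289.5, 243.0]
tool_rot: [-3.141, -0.0, 1.17]
force: [0.5, 0.3, 0.5]
width: 74.6
gripper_force: 0.0
```

```bash
python3 -c "
from h import *
go(543.5,-291,9,np.radians(67))"
```

```text
tool shift [ -1.3   1.1 234. ] rz 0.001 or -3.141 t 15.75 rot [-3.141 -0.     1.17 ] q7 0.39
```

{"api": "step_hand", "payload": {"segments": {"increments": [[-1,1,45,0,0,0,75],[0,0,45,0,0,0,75],[0,0,45,0,0,0,75],[0,0,40,0,0,0,75],[0,0,30,0,0,0,75],[0,0,20,0,0,0,70],[0,0,9,0,0,0,60],[0,0,0,0,0,0,54],[0,0,0,0,0,0,51],[0,0,0,0,0,0,50.2],[0,0,0,0,0,0,50],[0,0,0,0,0,0,49.9]]}}}

```text
clock: 16.95
eef_pos: [544.2, -292.3, 10.6]
tool_rot: [3.14, -0.0, 1.17]
force: [-0.8, 0.7, 6.9]
width: 50.1
gripper_force: 5.2
```

{"api": "step_hand", "payload": {"segments": {"increments": [[0,0,0,0,0,0,49.85],[0,0,0,0,0,0,49.85],[0,0,0,0,0,0,49.85]]}}}

```text
clock: 17.25
eef_pos: [544.2, -292.2, 10.6]
tool_rot: [3.14, -0.0, 1.17]
force: [-1.8, 0.2, 7.0]
width: 49.5
gripper_force: 6.3
```

{"api": "step_hand", "payload": {"segments": {"increments": [[0,0,-10,0,0,0,49.9],[0,0,-10,0,0,0,49.9],[0,0,-10,0,0,0,49.9],[0,0,0,0,0,0,49.9],[0,0,0,0,0,0,49.9]]}}}

```text
clock: 17.75
eef_pos: [543.8, -293.4, 40.3]
tool_rot: [3.139, 0.002, 1.169]
force: [-0.4, -1.3, 0.7]
width: 49.9
gripper_force: 4.1
```

```bash
python3 -c "
from h import *
s=ctrl.read_state();print(s['torque'],s['force'])
cv2.imwrite('pics/s7.png',ctrl.get_image('scene')[230:430,250:510].repeat(3,0).repeat(3,1)[:600])"
```

```text
[-0.37134641  0.13745272  0.01283981] [-0.41511832 -1.30208698  0.73913785]
```

View pics/s7.png

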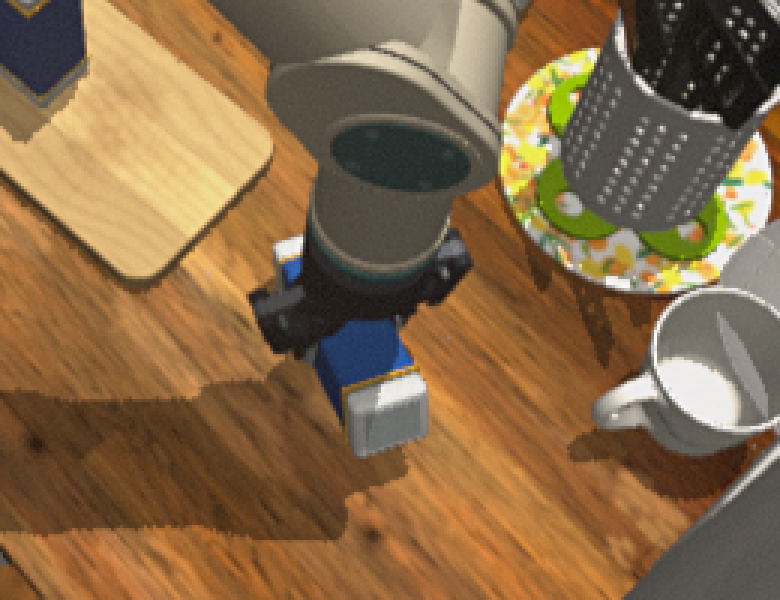

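```bash
python3 -c "
from h import *
a=np.array([-.391,-.92,0]);z=np.array([0,0,1.]);b=np.array([.92,-.391,0]);c=np.array([544,-292,57.])
for t in(-20,0,20):
  t=np.radians(t);u=a*np.cos(t)+z*np.sin(t);v=z*np.cos(t)-a*np.sin(t)
  print(t,[((proj('scene',c+75*u+s*25*v+w*25*b)-[250,230])*3).round().tolist() for s in(1,-1) for w in(-1,1)])"
```

```text
-0.3490658503988659 [[354.0, 457.0], [429.0, 432.0], [337.0, 452.0], [409.0, 429.0]]
0.0 [[356.0, 437.0], [433.0, 412.0], [348.0, 461.0], [422.0, 437.0]]
0.3490658503988659 [[352.0, 405.0], [430.0, 380.0], [355.0, 455.0], [430.0, 430.0]]
```

The near (−y) end is raised: its lid corners at about (350,408), (428,380), (360,455) and (428,437) match the +20° prediction. That makes the +y end heavy, so I'll re-grasp 53 mm toward −y.

{"api": "step_hand", "payload": {"segments": {"increments": [[0,0,10,0,0,0,49.9],[0,0,10,0,0,0,49.9],[0,0,9,0,0,0,49.9],[0,0,2,0,0,0,53],[0,0,0,0,0,0,65],[0,0,0,0,0,0,65],[0,0,0,0,0,0,65],[-25,0,0,0,0,0,65],[-28,0,0,0,0,0,65],[0,0,0,0,0,0,56],[0,0,0,0,0,0,51],[0,0,0,0,0,0,50]]}}}

```text
clock: 19.0
eef_pos: [523.3, -339.6, 8.3]
tool_rot: [-3.141, -0.001, 1.171]
force: [-1.3, -1.0, 1.0]
width: 50.3
gripper_force: 1.5
```

{"api": "step_hand", "payload": {"segments": {"increments": [[0,0,0,0,0,0,49.8],[0,0,0,0,0,0,49.8],[0,0,0,0,0,0,49.8]]}}}

```text
clock: 19.3
eef_pos: [523.3, -339.6, 8.3]
tool_rot: [-3.141, -0.001, 1.171]
force: [-0.9, 1.0, 1.0]
width: 50.2
gripper_force: 7.5
```

{"api": "step_hand", "payload": {"segments": {"increments": [[0,0,-15,0,0,0,49.8],[0,0,-15,0,0,0,49.8],[0,0,-15,0,0,0,49.8],[0,0,-15,0,0,0,49.8],[0,0,-15,0,0,0,49.8],[0,0,-15,0,0,0,49.8],[0,0,-15,0,0,0,49.8],[0,0,-15,0,0,0,49.8],[0,0,-20,0,0,0,49.8],[0,0,-20,0,0,0,49.8],[0,0,-20,0,0,0,49.8],[0,0,-20,0,0,0,49.8]]}}}

```text
clock: 20.5
eef_pos: [522.3, -340.8, 209.6]
tool_rot: [-3.141, 0.0, 1.169]
force: [1.1, 0.3, -4.9]
width: 50.1
gripper_force: 7.6
```

{"api": "step_hand", "payload": {"segments": {"increments": [[0,0,0,0,0,0,49.8],[0,0,0,0,0,0,49.8],[0,0,0,0,0,0,49.4],[0,0,0,0,0,0,49.4],[0,0,0,0,0,-0.12,49.4],[0,0,0,0,0,-0.14,49.4],[0,0,0,0,0,-0.14,49.4],[0,0,0,0,0,-0.112,49.4],[0,0,0,0,0,0,49.4]]}}}

```text
clock: 21.4
eef_pos: [522.4, -340.7, 207.5]
tool_rot: [-3.141, -0.001, 1.682]
force: [-0.1, 0.9, -4.2]
width: 49.6
gripper_force: 21.7
```

```bash
python3 -c "
from h import *
go(537.6,-111.7,205,np.radians(96.4))"
```

```text
tool shift [225.9  40.5   2.8] rz -0.001 or 3.141 t 21.4 rot [-3.141e+00 -1.000e-03  1.682e+00] q7 0.9
```

{"api": "step_hand", "payload": {"segments": {"increments": [[15,3,0,0,0,0,49.4],[27,5,0,0,0,0,49.4],[35,6,0,0,0,0,49.4],[35,6,0,0,0,0,49.4],[35,6,0,0,0,0,49.4],[33,6,0,0,0,0,49.4],[25,5,0,0,0,0,49.4],[14,3,0,0,0,0,49.4],[7,1,0,0,0,0,49.4],[0,0,0,0,0,0,49.6],[0,0,0,0,0,0,49.75],[0,0,0,0,0,0,49.75]]}}}

```text
clock: 22.6
eef_pos: [538.3, -113.5, 208.4]
tool_rot: [-3.142, 0.001, 1.679]
force: [-0.5, 0.4, -3.6]
width: 49.7
gripper_force: 18.7
```

{"api": "step_hand", "payload": {"segments": {"increments": [[0,0,15,0,0,0,49.75],[0,0,20,0,0,0,49.75],[0,0,15,0,0,0,49.75],[0,0,6,0,0,0,49.75],[0,0,0,0,0,0,49.75],[0,0,0,0,0,0,49.75]]}}}

```text
clock: 23.2
eef_pos: [539.0, -112.4, 152.9]
tool_rot: [3.141, 0.001, 1.681]
force: [0.5, -0.2, -5.1]
width: 50.2
gripper_force: 18.7
```

```bash
python3 -c "
from h import *
go(537.6,-111.7,150,np.radians(96.4))
for z in(165,22+12,22):
  for o in (-25,25): print(z,o,((proj('scene',[537.6-.111*o,-111.7+.994*o,z])-[200,130])*3).round())
cv2.imwrite('pics/s8.png',ctrl.get_image('scene')[130:330,200:460].repeat(3,0).repeat(3,1)[:600])"
```

```text
tool shift [ 0.9 -1.3  2.8] rz -0.002 or 3.14 t 23.2 rot [3.141e+00 1.000e-03 1.681e+00] q7 0.58
165 -25 [333. 388.]
165 25 [275. 340.]
34 -25 [332. 479.]
34 25 [279. 435.]
22 -25 [332. 487.]
22 25 [280. 443.]
```

View pics/s8.png

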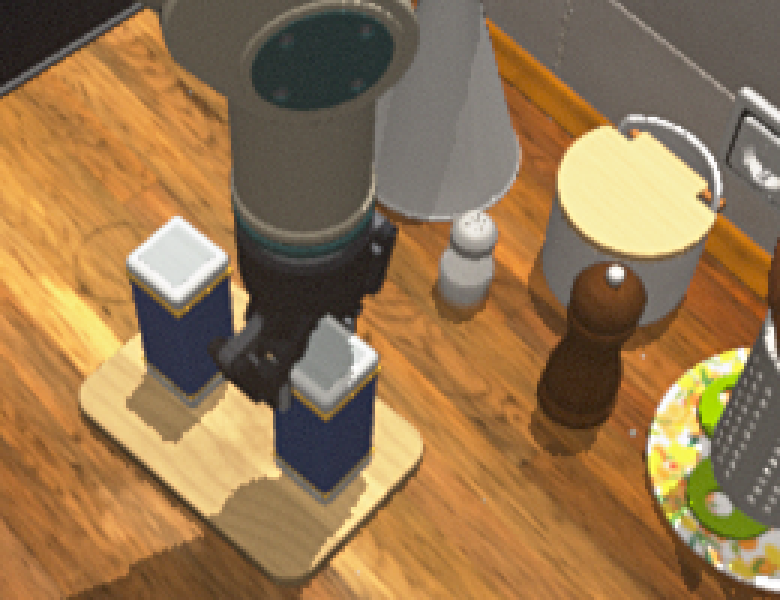

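Tin 2 hangs nearly vertical above the right half, with its bottom centre around (326,462), about 10 mm toward −y of the plan. I'll shift 10 mm back and lower.

{"api": "step_hand", "payload": {"segments": {"increments": [[5,-2,6,0,0,0,49.8],[5,-2,5,0,0,0,49.85],[0,0,4,0,0,0,49.85],[0,0,4,0,0,0,49.85],[0,0,3,0,0,0,49.85],[0,0,0,0,0,0,49.85]]}}}

```text
clock: 23.85
eef_pos: [533.6, -102.2, 130.2]
tool_rot: [3.142, 0.0, 1.682]
force: [0.1, 0.3, -5.0]
width: 49.9
gripper_force: 10.4
```

{"api": "step_hand", "payload": {"segments": {"increments": [[0,0,1.5,0,0,0,49.85],[0,0,1.5,0,0,0,49.85],[0,0,0,0,0,0,49.85]]}}}

```text
clock: 24.15
eef_pos: [533.7, -101.4, 129.1]
tool_rot: [3.141, -0.002, 1.682]
force: [-3.9, 2.8, 13.1]
width: 49.8
gripper_force: 11.9
```

{"api": "step_hand", "payload": {"segments": {"increments": [[0,0,0,0,0,0,49.95],[0,0,1,0,0,0,50],[0,0,1,0,0,0,50],[0,0,0,0,0,0,50.1],[0,0,0,0,0,0,50.2]]}}}

```text
clock: 24.65
eef_pos: [533.7, -102.5, 125.3]
tool_rot: [3.141, 0.001, 1.681]
force: [-1.6, 0.1, 0.3]
width: 50.0
gripper_force: 0.3
```

{"api": "step_hand", "payload": {"segments": {"increments": [[0,0,0,0,0,0,50.4],[0,0,0,0,0,0,50.8],[0,0,0,0,0,0,51.5],[0,0,0,0,0,0,54],[0,0,0,0,0,0,60],[0,0,0,0,0,0,70],[0,0,0,0,0,0,72]]}}}

```text
clock: 25.35
eef_pos: [533.5, -102.1, 125.3]
tool_rot: [3.142, 0.0, 1.682]
force: [-0.4, 1.0, -0.9]
width: 72.3
gripper_force: 0.0
```

{"api": "step_hand", "payload": {"segments": {"increments": [[0,0,-15,0,0,0,75],[0,0,-30,0,0,0,75],[0,0,-40,0,0,0,75],[0,0,-40,0,0,0,75],[0,0,-20,0,0,0,75],[0,0,0,0,0,0,75],[0,0,0,0,0,0,75]]}}}

```text
clock: 26.05
eef_pos: [533.2, -101.8, 270.1]
tool_rot: [3.142, -0.0, 1.682]
force: [-0.6, 1.1, 0.1]
width: 74.9
gripper_force: 0.0
```

```bash
python3 -c "
from h import *
A=ctrl.get_image('scene')[90:390,150:550];
cv2.imwrite('pics/s9.png',cv2.resize(A,None,fx=2,fy=2))"
```

```text
(no output)
```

View pics/s9.png

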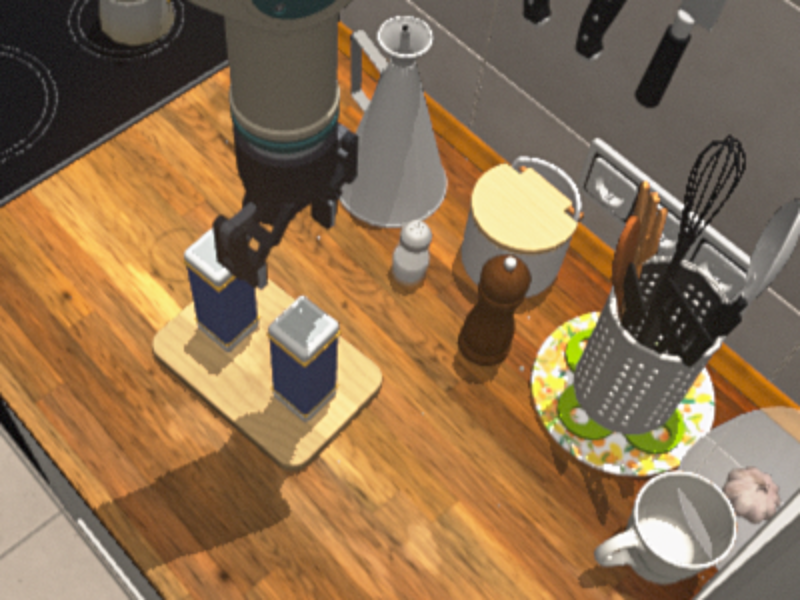

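Both tins stand upright, well inside the board, at about (225,300) and (304,360). The mill and the shaker are in place, and the gripper is clear.

```bash
python3 -c "
from cell import ctrl
print(ctrl.finish_job())"
```

```text
the job is handed in; nothing more can be done
None
```

Both tins are standing upright, heavy end down, wholly on the chopping board; I handed the job in at about 26 s on the robot's clock, and no judging result was returned.

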